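# Snap the module case shut and hold it up by its handle

### The job

The carrying case on the bench has a circuit board in it and its lid is open: with the case standing on the bench, press the lid down until it snaps fully shut past its catch. Then take the case by its orange handle, lift it straight up about 10 cm off the bench without tipping it, and finish while still holding it there, level and still. Leave the other things on the bench where they are.

Things in the scene. Friction and masses are not known exactly. Their poses are not given: they have to be found in the camera images.
- case: black plastic carrying case standing loose on the blue bench, 204 mm (its x) by 150 mm (its y) by 60 mm high, 0.5 to 0.8 kg in all, balanced under its handle. Origin: centre of the underside; z up. Its -x half is an open compartment (green board inside) under the hinged grey lid; its +x half is a closed bay, 68 mm high (ribs to 72 mm). At start it stands with -x roughly towards the robot
- case_handle (a point): centre of the case's fixed orange handle bar, 105 mm above the case's underside and over its middle. The bar runs along the case's y, is 16 mm wide (case x), 18 mm tall and 110 mm long, on a post at each end (posts 12 mm wide, inner faces 43 mm from the middle); 28 mm of free height between bar and shut lid
- lid (a joint): angle of the case's grey lid (rad): 0 = fully shut and level, positive = open (limit 1.2). A stiff hinge holds it where it is left. A sprung ball catch in the front wall stops the lid at about 0.1; it takes about 6 N pushed down near the lid's free edge to snap past it (15 N does no harm), after which the lid stays shut
- lid_hinge (a point): middle of the lid's hinge line, which runs along the case's y: 22 mm from the case's middle towards its -x, 60 mm above the underside. Moves with the lid only in rotation
- lid_edge (a point): point on the lid's outer (upper) face, at the middle of its width, 80 mm from the hinge line and 6 mm inside the free edge. The lid is 150 mm wide, 86 mm from hinge to edge (with a 40 mm wide lip to 92 mm), 6 mm thick, its outer face 7 mm off the hinge line; shut, this face is 67 mm above the underside
- table: the blue bench top, at height 0
- multimeter: yellow hand meter lying on the bench, 160 x 78 x 34 mm (knob to 40 mm), loose; a bystander. Origin: centre of the underside
- bottle: white bottle with red cap, 56 mm diameter, 150 mm high, loose; a bystander. Origin: centre of the underside
- spool: grey solder spool, 56 mm diameter, 44 mm high, loose; a bystander. Origin: centre of the underside
- screwdriver: red-handled screwdriver lying along its x, about 200 mm long, loose; a bystander
- tray: blue divided parts tray, 120 x 160 x 35 mm, loose; a bystander. Origin: centre of the underside
- stack: stack of circuit boards on a white foot 120 x 120 mm, 220 mm high, fixed; a bystander. Origin: centre of the underside

How it is judged:
By the outcome, as a careful person would: the job done as asked, in the order asked, and still so for the second after the job is handed in, while the arm keeps its last pose, push and grip.
It also fails if it takes over 42 s, if anything falls off the work surface, if the arm or the gripper's body presses on something with over 40 N, if the wrist force passes 120 N, or if a joint passes its speed limit or range.

### The arm

A 7-joint arm with a two-finger parallel gripper is mounted at the origin on the work surface. World frame = base frame: x ahead of the robot, y to its left, z up, the work surface at z = 0. Lengths are in m, angles in degrees, forces in N, time in s.
With the tool pointing down it reaches from about 0.35 to 0.9 m from the base axis. Payload 8.1 kg.
Tool frame: the origin (TCP) lies between the finger pads, 19 mm behind the fingertips; this is the grasp point; z points along the fingers, y is the direction in which the jaws open and shut (so a half turn about z gives the same grasp; the last joint's range is limited). The gripper opens to 92 mm and grips with 3 to 60 N. Pads are 19 mm wide; open, the fingers measure 130 mm over their backs; the gripper's body (75 mm by 190 mm) begins 47 mm behind the grasp point.
Start: joints at [63.679, 24.895, 1.432, 90.138, -0.665, 64.973, -4.303], TCP at [0.218, -0.586, 0.246] pointing down, gripper open.
Joint ranges: [-149.89, 149.89], [-25.12, 119.58], [-72.63, 75.52], [4.76, 147.25], [-75.54, 255.54], [6.69, 114.76], [-157.13, 157.13]. Speed limits (degrees/s): [127.2, 127.2, 172.46, 172.46, 180, 180, 180].

### API

Orientations are given as [roll, pitch, yaw] about the fixed x, y, z axes, in that order (R = Rz(yaw) Ry(pitch) Rx(roll)).
In Python, from workcell import monitor, eyes, ticket gives the robot as it stands.
- The arm moves only by the shell command python3 -m pendant 'ROWS' [FORCE]. ROWS is JSON, a list of rows, each a list of 7 numbers: the shift along the world's x, y, z in cm, then the turn, a rotation vector about the world's x, y, z in degrees, then the finger opening in cm, from 0 to 9.18. In form: [[tx, ty, tz, wx, wy, wz, grip], ...]. A call has 1 to 5 rows; each row is the pose to reach, as a shift and turn from the pose commanded when the call began; what a row does not reach only later rows make up. A row lasts 1/8 s, in which the tool goes at most 62.5 mm and 10.7 degrees, less where a joint would pass 70% of its speed; a pose out of reach is approached as far as the arm can. A call with a gripper value outside its range is refused whole. The fingers move at their own pace and stop on an object; FORCE is the grip in N (left out, the last holds). Time passes only in rows, so rows that repeat a pose let the fingers close. It gives the time, the measured TCP pose, the force and the opening at its end, in the units of the state.
- monitor.get_obs(): the state, without advancing time (a new reading comes with each control period).
- eyes.snapshot(name): name is "side" or "top"; returns a dict with "img" (384x512x3 uint8, red, green, blue), "camera_matrix" (3x3 intrinsics, pixels), "k1" (the pictures are not rectified: a ray, as slopes to the right and down, at radius r is drawn at 1 + k1 r^2 times it, then the intrinsics apply), "pose" (4x4, takes a point from camera to world coordinates). Camera axes: x right, y down, z forward; pixel columns grow to the right and rows downward; lengths in m; the calibration is good to about 2 mm. A picture is of the moment at which its call begins. There is no depth.
- ticket.sign_off(): hands the job in, once; it reports no verdict.
The state is a dict: "time": time; "q": joint angles; "joint_vel": joint speeds; "tau": joint torques, N m; "ee_pos": TCP position; "eef_rot": TCP orientation; "force": force on the tool from outside, world axes, zero at the start; "ft_torque": the same for the moment, N m; "width": finger opening in m.
Only numpy, scipy, OpenCV 4.12 (cv2) and the standard library are available. Lean on these libraries where they do the work, as an engineer would, in place of code of your own. Each camera call takes 0.05 s, during which the arm holds its last target. There are 200 camera calls.

## Working session

There is one attempt and no reset: what is moved stays moved. The work goes in short steps, Python scripts to look and compute and a shell command to move; the robot and the scene stay as the last step left them, time stands still between calls to the robot, and variables do not carry over. Pictures are saved under pics/ and viewed, about 8 in all and at most 12, crops included, and the job is handed in when it is done.

```bash
mkdir -p pics
cat > h.py <<'E'
import cv2, numpy as np
from workcell import monitor, eyes, ticket
def snap(n, f):
    s=eyes.snapshot(n); cv2.imwrite(f'pics/{f}.png', s['img'][...,::-1]); np.savez(f'{f}.npz',**s); return s
def ray(s,u,v):
    K=s['camera_matrix']; k=float(s['k1'])
    x=np.array([(u-K[0,2])/K[0,0],(v-K[1,2])/K[1,1]])
    y=cv2.undistortPoints(np.array([[[u,v]]],float),K,np.array([k,0,0,0,0.]))[0,0]
    d=s['pose'][:3,:3]@np.array([*y,1]); return s['pose'][:3,3],d
def onz(s,u,v,z):
    o,d=ray(s,u,v); return o+d*(z-o[2])/d[2]
def tri(s1,p1,s2,p2):
    o1,d1=ray(s1,*p1);o2,d2=ray(s2,*p2)
    a=np.linalg.lstsq(np.c_[d1,-d2],o2-o1,rcond=None)[0]
    A,B=o1+a[0]*d1,o2+a[1]*d2; return (A+B)/2,np.linalg.norm(A-B)
def proj(s,P):
    T=np.linalg.inv(s['pose']); P=np.atleast_2d(P)
    r=cv2.Rodrigues(T[:3,:3])[0]
    return cv2.projectPoints(P.astype(float),r,T[:3,3],s['camera_matrix'],np.array([float(s['k1']),0,0,0,0]))[0][:,0]
E
python3 - <<'E'
from h import *
a=snap('top','t0');b=snap('side','s0')
cv2.imwrite('pics/a.png',cv2.resize(np.vstack([a['img'],b['img']])[...,::-1],(400,600)) if 0 else np.hstack([a['img'],b['img']])[...,::-1][:, :])
for s in (a,b): print(s['pose'].round(3),s['camera_matrix'],s['k1'])
print(monitor.get_obs())
E
```

```text
[[ 1.000e-03 -9.910e-01  1.360e-01  3.660e-01]
 [-1.000e+00 -2.000e-03 -3.000e-03  1.120e-01]
 [ 3.000e-03 -1.360e-01 -9.910e-01  1.403e+00]
 [ 0.000e+00  0.000e+00  0.000e+00  1.000e+00]] [[377.61571164   0.         253.31507045]
 [  0.         377.61571164 191.02881088]
 [  0.           0.           1.        ]] -0.03893192779137776
[[-0.976 -0.17   0.133  0.371]
 [-0.216  0.744 -0.633  0.88 ]
 [ 0.009 -0.647 -0.763  1.059]
 [ 0.     0.     0.     1.   ]] [[387.34428719   0.         250.34226712]
 [  0.         387.34428719 193.9849711 ]
 [  0.           0.           1.        ]] -0.11513325622456198
{'time': 0.1, 'q': array([63.67862176, 24.93086473,  1.4300848 , 90.18425896, -0.66409448,
       64.97386502, -4.30177106]), 'joint_vel': array([-0.1376118 , -0.17021228, -0.01061842, -0.14385906,  0.04876802,
       -0.00696582,  0.11363395]), 'tau': array([ 3.27663634e-03, -6.69128823e+01,  9.88080092e-01, -3.15146506e+01,
       -6.05759583e-02,  3.73555126e-02,  3.98945645e-05]), 'ee_pos': array([ 0.21809868, -0.58524277,  0.24483807]), 'eef_rot': array([-1.79919653e+02,  7.46468533e-03,  2.04409478e+01]), 'force': array([ 0.68367007,  0.43953876, -0.36023141]), 'ft_torque': array([ 0.03309746,  0.01867464, -0.01104758]), 'width': 0.09181723514961103}
```

View pics/t0.png

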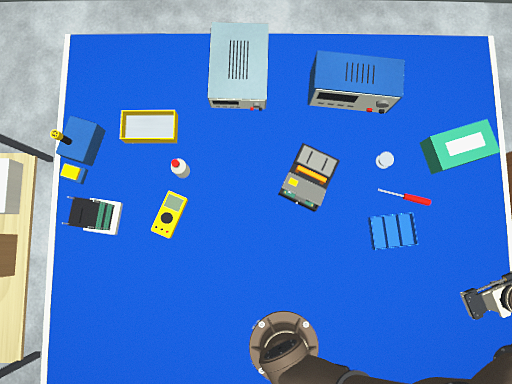

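View pics/s0.png

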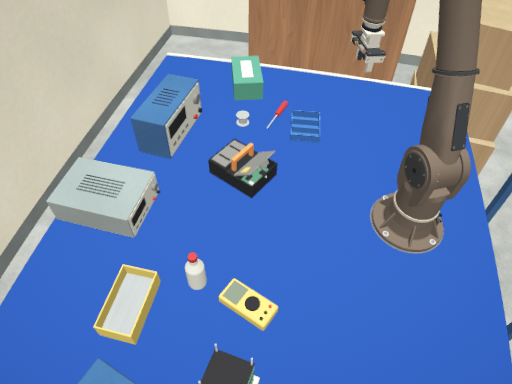

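Top view: the case is at about (310,177) with its orange handle near (311,171). The grey lid is towards the robot. The spool (385,159) and screwdriver (405,196) are to its right. In the side view the case is at about (243,167) with the lid half open. I'll zoom in on both and mask the orange.

Run:
```python
from h import *
a=dict(np.load('t0.npz'));b=dict(np.load('s0.npz'))
ca=a['img'][135:220,265:350]; cb=b['img'][130:200,200:285]
z=lambda c:cv2.resize(c,(400,int(400*c.shape[0]/c.shape[1])),interpolation=cv2.INTER_CUBIC)
A,B=z(ca),z(cb); B=np.vstack([B,np.zeros((400-B.shape[0],400,3),np.uint8)])
cv2.imwrite('pics/zoom.png',np.hstack([A,B])[...,::-1])
def org(s,box):
    h=cv2.cvtColor(s['img'],cv2.COLOR_RGB2HSV); m=cv2.inRange(h,(8,150,120),(20,255,255))
    k=np.zeros_like(m);k[box[0]:box[1],box[2]:box[3]]=1;m*=k
    n,l,st,c=cv2.connectedComponentsWithStats(m);i=1+np.argmax(st[1:,4])
    p=np.argwhere(l==i)[:,::-1].astype(np.float32); print(st[i],c[i],cv2.minAreaRect(p)); return c[i],p
c1,p1=org(a,(135,220,265,350)); c2,p2=org(b,(130,200,200,285))
print(tri(a,c1,b,c2))
for z_ in (.105,.114): print(onz(a,*c1,z_))
q=np.array([onz(a,*p,.114)[:2] for p in p1],np.float32); print(cv2.minAreaRect(q))
v=np.linalg.svd(q-q.mean(0))[2][0]; print(np.degrees(np.arctan2(v[1],v[0])))
```

```text
[295 165  32  20  99] [310.60606061 173.90909091] ((310.81988525390625, 174.3335418701172), (32.2745246887207, 7.753098011016846), 25.641006469726562)
[231 146  23  25 133] [241.41353383 157.69924812] ((242.00003051757812, 157.5), (9.483242988586426, 30.214052200317383), 48.57633590698242)
(array([ 0.61118504, -0.09692743,  0.0750599 ]), np.float64(0.001418645795703797))
[ 0.60495557 -0.09225039  0.105     ]
[ 0.60329923 -0.09083495  0.114     ]
((0.6018471121788025, -0.09149358421564102), (0.11166393011808395, 0.0274946391582489), 63.97203063964844)
-115.959335
```

View pics/zoom.png

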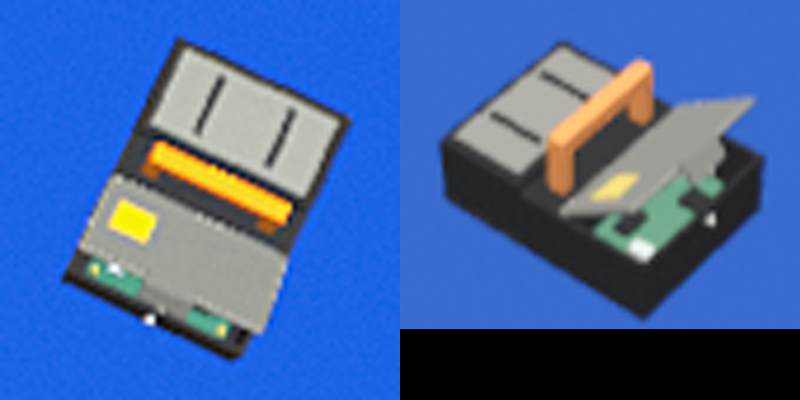

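Run:
```python
from h import *
a=dict(np.load('t0.npz'));b=dict(np.load('s0.npz'))
f=lambda x,y:(265+x/4.706-.4,135+y/4.706-.4); g=lambda x,y:(200+x/4.706-.4,130+y/4.706-.4)
P=[onz(a,*f(*p),z)[:2] for p,z in (((180,38),.068),((350,120),.068),((240,360),.055),((65,278),.055))]
P=np.array(P);print(P.round(4),P.mean(0))
for i in range(4): d=P[(i+1)%4]-P[i]; print(np.linalg.norm(d),np.degrees(np.arctan2(d[1],d[0])))
print('bar', onz(a,*f(222,182),.114))
B=[onz(a,*f(*p),.114)[:2] for p in ((160,143),(292,200),(150,165),(288,222))]
print(np.array(B).round(4))
# bar end upper outline in side: left top far end, right
print('side bar top',onz(b,*g(556,138),.114),onz(b,*g(645,66),.114))
# lid edge corners triangulation: left(+y) free edge corner & right
print('lid L',tri(a,f(78,248),b,g(755,97)),'lid R',tri(a,f(262,334),b,g(605,215)))
print('ball',tri(a,f(150,319),b,g(711,219)))
for yaw in (-25,):
    c=np.array([.601,-.091]);R=np.array([[np.cos(np.radians(yaw)),-np.sin(np.radians(yaw))],[np.sin(np.radians(yaw)),np.cos(np.radians(yaw))]])
    Q=np.array([[*(c+R@[x,y]),z] for x,y,z in ((102,75,68),(102,-75,68),(-102,-75,60),(-102,75,60),(8,55,114),(8,-55,114),(-8,-55,114),(-8,55,114))] if 0 else [[*(c+R@(np.array([x,y])/1e3)),z/1e3] for x,y,z in ((102,75,68),(102,-75,68),(-102,-75,60),(-102,75,60),(8,55,114),(8,-55,114),(-8,-55,114),(-8,55,114),(-102,-75,0),(-102,75,0))])
    print(((proj(a,Q)-[265,135]+.4)*4.706).round());print(((proj(b,Q)-[200,130]+.4)*4.706).round())
```

```text
[[ 0.7272 -0.0721]
 [ 0.6628 -0.2021]
 [ 0.4788 -0.1154]
 [ 0.5416  0.0175]] [ 0.60260857 -0.09304337]
0.14502355091417313 -116.35970742305082
0.2033867796590889 154.7742836331679
0.14697550451415803 64.71453207606757
0.20611311878212685 -25.776206591495853
bar [ 0.60554968 -0.09494607  0.114     ]
[[ 0.6348 -0.0496]
 [ 0.5922 -0.1464]
 [ 0.6182 -0.0419]
 [ 0.5757 -0.1431]]
side bar top [ 0.34193951 -0.11281716  0.114     ] [ 0.282436   -0.20821446  0.114     ]
lid L (array([0.37830467, 0.07770948, 0.4110545 ]), np.float64(0.2776463008854652)) lid R (array([ 0.39526247, -0.10239129,  0.08864539]), np.float64(0.20414649684264052))
ball (array([0.36479255, 0.01392051, 0.23994329]), np.float64(0.26072749531949335))
[[172.  41.]
 [350. 121.]
 [242. 362.]
 [ 62. 279.]
 [153. 147.]
 [289. 210.]
 [281. 229.]
 [144. 167.]
 [229. 368.]
 [ 57. 289.]]
[[ 45. 143.]
 [167.  41.]
 [373. 157.]
 [256. 272.]
 [154. 139.]
 [245.  59.]
 [261.  68.]
 [171. 148.]
 [368. 210.]
 [254. 325.]]
```

Run:
```python
from h import *
a=dict(np.load('t0.npz'));b=dict(np.load('s0.npz'))
f=lambda x,y:(265+x/4.706-.4,135+y/4.706-.4); g=lambda x,y:(200+(x-400)/4.706-.4,130+y/4.706-.4)
c=np.array([.603,-.093]);y=np.radians(-25.5);R=np.array([[np.cos(y),-np.sin(y)],[np.sin(y),np.cos(y)]])
for n,p,q in (('lidL',(78,248),(755,97)),('lidR',(262,334),(568,213)),('ball',(150,319),(711,219)),('barL',(160,143),(640,60)),('barR',(290,203),(550,140))):
    P,e=tri(a,f(*p),b,g(*q)); print(n,P.round(4),e.round(4),'case',(R.T@(P[:2]-c)).round(4))
for x in (-.075,-.085,-.098,0): print(x,(c+R@[x,0]).round(4), ((c+R@[x,0])-[.2181,-.5852]).round(4))
```

```text
lidL [0.5057 0.0237 0.2563] 0.0582 case [-0.1381  0.0635]
lidR [ 0.5776 -0.1403 -0.0586] 0.1375 case [-0.0026 -0.0537]
ball [ 0.5111 -0.0474  0.0531] 0.0016 case [-0.1025  0.0016]
barL [ 0.5892 -0.0367  0.2164] 0.0475 case [-0.0367  0.0449]
barR [ 0.6407 -0.1675 -0.0141] 0.0567 case [ 0.0661 -0.051 ]
-0.075 [ 0.5353 -0.0607] [0.3172 0.5245]
-0.085 [ 0.5263 -0.0564] [0.3082 0.5288]
-0.098 [ 0.5145 -0.0508] [0.2964 0.5344]
0 [ 0.603 -0.093] [0.3849 0.4922]
```

Run:
```python
from h import *
a=dict(np.load('t0.npz'));b=dict(np.load('s0.npz'))
f=lambda x,y:(265+x/4.706-.4,135+y/4.706-.4); g=lambda x,y:(200+(x-400)/4.706-.4,130+y/4.706-.4)
c=np.array([.603,-.093]);y=np.radians(-25.5);R=np.array([[np.cos(y),-np.sin(y)],[np.sin(y),np.cos(y)]])
for n,p,q in (('lidL',(78,248),(610,214)),('lidR',(262,334),(755,97)),('barL',(160,143),(550,140)),('barR',(290,203),(640,60))):
    P,e=tri(a,f(*p),b,g(*q)); print(n,P.round(4),e.round(4),'case',(R.T@(P[:2]-c)).round(4))
```

```text
lidL [0.5668 0.0118 0.1045] 0.0184 case [-0.0778  0.079 ]
lidR [ 0.494  -0.1219  0.1141] 0.0021 case [-0.086 -0.073]
barL [ 0.6364 -0.0506  0.106 ] 0.0002 case [0.0119 0.0527]
barR [ 0.5896 -0.1454  0.1117] 0.0014 case [ 0.0105 -0.053 ]
```

```bash
python3 -m pendant '[[3,5,0,0,0,8,4],[6,10,0,0,0,16,0],[9,15,0,0,0,24,0],[12,20,0,0,0,32,0],[15,25,0,0,0,40,0]]' 10
```

```text
time: 0.72
ee_pos: [0.3688, -0.3339, 0.2454]
eef_rot: [-180.0, 0.0, 60.7]
force: [1.6, -0.6, -0.1]
width: 0.0468
```

```bash
python3 -m pendant '[[3,5,0,0,0,1,0],[6,10,0,0,0,2,0],[9,15,0,0,0,3,0],[12,20,0,0,0,4,0],[15,25,-1,0,0,4,0]]' && python3 -m pendant '[[0.7,1.3,-2.5,0,0,0,0],[1.3,2.6,-5,0,0,0,0],[1.3,2.6,-7.5,0,0,0,0],[1.3,2.6,-8,0,0,0,0]]'
python3 - <<'E'
from h import *
a=snap('top','t1');b=snap('side','s1')
z=lambda c:cv2.resize(c,(400,500),interpolation=cv2.INTER_CUBIC)
cv2.imwrite('pics/z1.png',np.hstack([z(a['img'][125:225,270:350]),z(b['img'][90:210,195:291])])[...,::-1])
E
```

```text
time: 1.35
ee_pos: [0.5193, -0.0842, 0.2359]
eef_rot: [179.9, -0.0, 64.4]
force: [1.6, -1.1, 0.1]
width: 0.0011
time: 1.85
ee_pos: [0.53, -0.0596, 0.1539]
eef_rot: [-179.8, 0.1, 64.5]
force: [0.0, -0.7, -0.3]
width: 0.0005
```

View pics/z1.png

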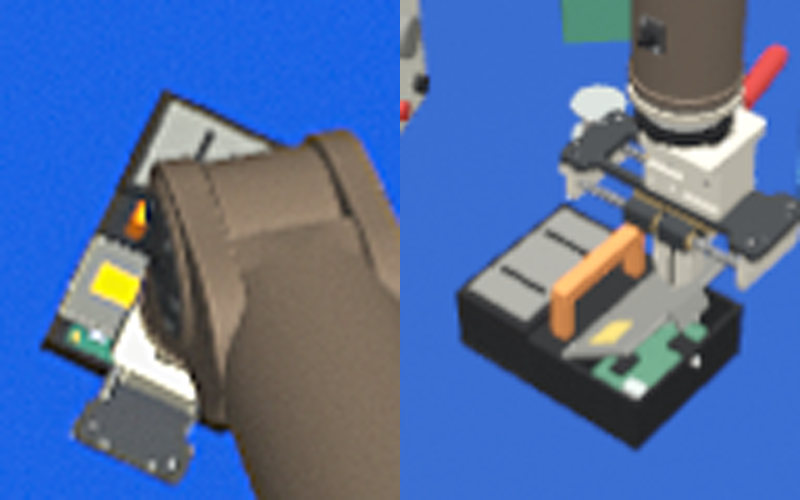

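The closed fingers are over the middle of the lid, near the free edge, at about (680,270) in the side crop. They are clear of the handle. Now I'll press.

```bash
python3 -m pendant '[[0,0,-1,0,0,0,0],[0,0,-2,0,0,0,0],[0,0,-3,0,0,0,0],[-0.3,0.1,-3.7,0,0,0,0],[-0.5,0.2,-4.2,0,0,0,0]]' && python3 -m pendant '[[-0.3,0.1,-0.6,0,0,0,0],[-0.5,0.25,-1.2,0,0,0,0],[-0.7,0.35,-1.6,0,0,0,0]]'
```

```text
time: 2.58
ee_pos: [0.5259, -0.0575, 0.113]
eef_rot: [-180.0, 0.0, 64.4]
force: [0.1, -0.3, 1.5]
width: 0.0004
time: 2.95
ee_pos: [0.5191, -0.0541, 0.0972]
eef_rot: [-180.0, 0.0, 64.4]
force: [-0.0, -0.7, 1.2]
width: 0.0001
```

```bash
python3 -m pendant '[[-0.2,0.1,-0.4,0,0,0,0],[-0.3,0.15,-0.7,0,0,0,0]]' && python3 -m pendant '[[0,0,-0.2,0,0,0,0],[0,0,-0.4,0,0,0,0]]'&& python3 -m pendant '[[0,0,-0.15,0,0,0,0],[0,0,-0.15,0,0,0,0]]'
```

```text
time: 3.2
ee_pos: [0.517, -0.0529, 0.091]
eef_rot: [179.9, -0.0, 64.4]
force: [0.9, -2.2, 8.6]
width: 0.0007
time: 3.45
ee_pos: [0.5164, -0.0526, 0.0865]
eef_rot: [180.0, -0.0, 64.4]
force: [0.3, -0.5, 1.2]
width: 0.0004
time: 3.7
ee_pos: [0.5162, -0.0526, 0.0856]
eef_rot: [180.0, 0.0, 64.4]
force: [-3.0, -0.0, 12.0]
width: 0.0004
```

The force rose to 8.6 N, dropped to 1.2 N, then reached 12 N at tip height 66.6 mm, which matches a shut lid. I'll retreat to the -y side for a clear look.

```bash
python3 -m pendant '[[0,0,2.5,0,0,0,0],[0,0,6,0,0,0,0],[0,-1,11,0,0,0,3],[0,-6,14,0,0,0,5],[0,-12,14,0,0,0,5]]' && python3 -m pendant '[[-1,-6,0,0,0,0,5],[-2,-12,0,0,0,0,5],[-3,-17,0,0,0,0,5],[-3,-17,0,0,0,0,5]]'
cat > m.py <<'E'
from h import *
def org(s,box,sc=8):
    c=s['img'][box[0]:box[1],box[2]:box[3]]
    h=cv2.cvtColor(c,cv2.COLOR_RGB2HSV); m=cv2.inRange(h,(6,120,100),(22,255,255))
    n,l,st,ce=cv2.connectedComponentsWithStats(m);i=1+np.argmax(st[1:,4])
    p=np.argwhere(l==i)[:,::-1].astype(np.float32)+[box[2],box[0]]; return p
E
python3 - <<'E'
from m import *
a=snap('top','t2');b=snap('side','s2')
z=lambda c:cv2.resize(c,(400,500),interpolation=cv2.INTER_CUBIC)
cv2.imwrite('pics/z2.png',np.hstack([z(a['img'][125:225,270:350]),z(b['img'][115:215,200:280])])[...,::-1])
E
```

```text
time: 4.32
ee_pos: [0.5178, -0.1729, 0.2278]
eef_rot: [179.7, -0.1, 64.6]
force: [1.3, -0.6, -0.1]
width: 0.0258
time: 4.82
ee_pos: [0.4837, -0.3477, 0.224]
eef_rot: [-179.9, 0.1, 64.0]
force: [0.1, 0.9, 0.4]
width: 0.0499
```

View pics/z2.png

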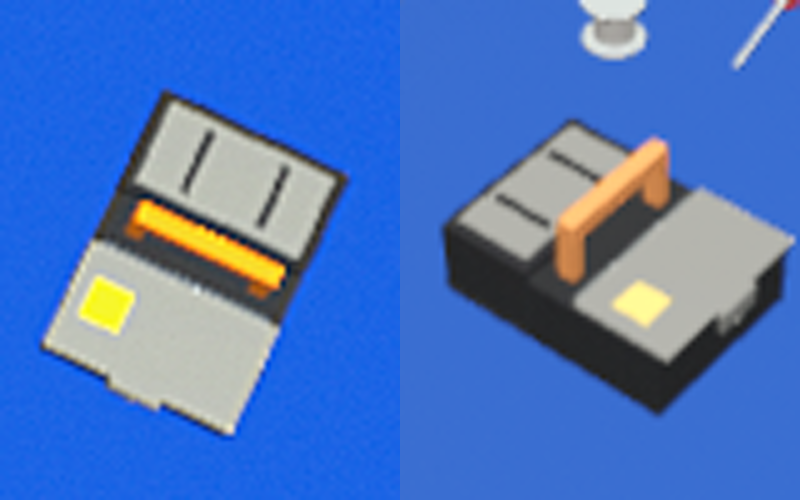

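The lid is flat and shut in both views. Bar top face centre: top crop (208,244), side crop (613,184). Next I'll work out the handle pose.

Run:
```python
from h import *
a=dict(np.load('t2.npz'));b=dict(np.load('s2.npz'))
f=lambda x,y:(270+x/5-.4,125+y/5-.4); g=lambda x,y:(200+(x-400)/5-.4,115+y/5-.4)
print('bar tri',tri(a,f(208,244),b,g(613,184)),'onz',onz(a,*f(208,244),.114),onz(b,*g(613,184),.114))
P=np.array([onz(a,*f(*p),z)[:2] for p,z in (((165,92),.068),((348,178),.068),((232,436),.067),((40,347),.067))])
print('top case corners mean',P.mean(0),[np.degrees(np.arctan2(*(P[j]-P[i])[::-1])).round(1) for i,j in ((3,0),(2,1),(1,0),(2,3))],[np.linalg.norm(P[j]-P[i]).round(4) for i,j in ((3,0),(2,1),(1,0),(2,3))])
Q=np.array([onz(b,*g(*p),z)[:2] for p,z in (((445,228),.068),((573,121),.068),((795,240),.067),((668,362),.067))])
print('side case corners mean',Q.mean(0),[np.degrees(np.arctan2(*(Q[j]-Q[i])[::-1])).round(1) for i,j in ((3,0),(2,1),(1,0),(2,3))],[np.linalg.norm(Q[j]-Q[i]).round(4) for i,j in ((3,0),(2,1),(1,0),(2,3))])
# side: lid free corner z from triangulation (shut -> .067)
print('lid edge corner +y',tri(a,f(40,347),b,g(668,362)),'-y',tri(a,f(232,436),b,g(795,240)))
print(monitor.get_obs()['ee_pos'],monitor.get_obs()['eef_rot'])
```

```text
bar tri (array([ 0.60684567, -0.09347145,  0.11034701]), np.float64(0.002105556200795919)) onz [ 0.60510046 -0.09293893  0.114     ] [ 0.60701336 -0.08983065  0.114     ]
top case corners mean [ 0.60065021 -0.09191522] [np.float64(-26.3), np.float64(-25.2), np.float64(64.2), np.float64(65.0)] [np.float64(0.2087), np.float64(0.2068), np.float64(0.1462), np.float64(0.1501)]
side case corners mean [ 0.60251158 -0.08732129] [np.float64(-25.8), np.float64(-25.0), np.float64(65.0), np.float64(64.5)] [np.float64(0.2052), np.float64(0.2065), np.float64(0.1471), np.float64(0.1499)]
lid edge corner +y (array([0.54097868, 0.02102067, 0.0628542 ]), np.float64(0.0031508278011133264)) -y (array([ 0.47674548, -0.11558366,  0.0620803 ]), np.float64(0.0020410833360555722))
[ 0.48591835 -0.34240917  0.22441672] [-1.79933590e+02 -4.19717476e-02  6.43844531e+01]
```

```bash
python3 -m pendant '[[2.4,5,0,0,0,0,6],[4.8,10,0,0,0,0,6],[7.2,15,0,0,0,0,6],[9.6,20,0,0,0,0,6],[11.8,25.1,0,0,0,0,6]]' && python3 -m pendant '[[0,0,-2,0,0,0,6],[0,0,-5,0,0,0,6],[0,0,-7,0,0,0,6],[0,0,-7,0,0,0,6]]'
python3 - <<'E'
from m import *
print(monitor.get_obs()['ee_pos'],monitor.get_obs()['eef_rot'])
b=snap('side','s3')
cv2.imwrite('pics/z3.png',cv2.resize(b['img'][90:215,195:295],(480,600),interpolation=cv2.INTER_CUBIC)[...,::-1])
E
```

```text
time: 5.55
ee_pos: [0.6047, -0.0876, 0.2251]
eef_rot: [-180.0, -0.0, 64.6]
force: [-0.2, -0.9, -0.5]
width: 0.0601
time: 6.05
ee_pos: [0.603, -0.0895, 0.1536]
eef_rot: [-179.8, 0.0, 64.6]
force: [-0.3, 0.2, 0.0]
width: 0.0599
[ 0.60296914 -0.08949232  0.15364548] [-1.79800269e+02  2.55090660e-02  6.46008619e+01]
```

View pics/z3.png

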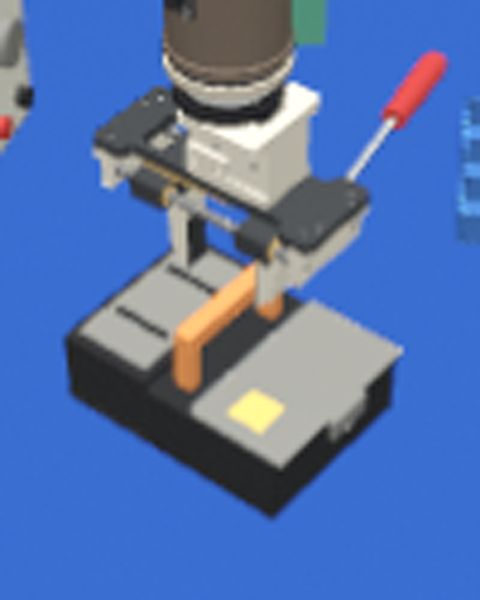

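The fingers straddle the bar: tips at about (185,260) and (268,305), bar between them. I'll descend, then close gently at first.

```bash
python3 -m pendant '[[0,0,-2,0,0,0,6],[0,0,-4,0,0,0,6],[0,0,-5.2,0,0,0,6],[0,0,-5.2,0,0,0,6]]' && python3 -m pendant '[[0,0,0,0,0,0,3],[0,0,0,0,0,0,2.5],[0,0,0,0,0,0,2],[0,0,0,0,0,0,1.8],[0,0,0,0,0,0,1.4]]' 8 && python3 -m pendant '[[0,0,0,0,0,0,1],[0,0,0,0,0,0,1],[0,0,0,0,0,0,1]]'
```

```text
time: 6.6
ee_pos: [0.6042, -0.0912, 0.103]
eef_rot: [-180.0, 0.0, 64.5]
force: [0.2, -0.2, 0.7]
width: 0.06
time: 7.22
ee_pos: [0.6048, -0.0919, 0.1032]
eef_rot: [179.9, -0.0, 64.4]
force: [3.7, -1.7, -1.2]
width: 0.0159
time: 7.6
ee_pos: [0.6047, -0.0919, 0.1032]
eef_rot: [179.9, -0.0, 64.4]
force: [3.7, -1.5, -0.7]
width: 0.0158
```

```bash
python3 -m pendant '[[0.1,-0.05,0,0,0,0,1],[0.2,-0.1,0,0,0,0,1],[0.2,-0.1,0,0,0,0,1]]' 40 && python3 -m pendant '[[0,0,0,0,0,0,0.8],[0,0,0.3,0,0,0,0.8],[0,0,0.8,0,0,0,0.8],[0,0,1.5,0,0,0,0.8],[0,0,2,0,0,0,0.8]]'
```

```text
time: 7.98
ee_pos: [0.6047, -0.0919, 0.1032]
eef_rot: [-179.8, 0.0, 64.5]
force: [-5.4, 1.3, 7.3]
width: 0.0155
time: 8.6
ee_pos: [0.6063, -0.0927, 0.1235]
eef_rot: [180.0, -0.0, 64.4]
force: [-0.6, -1.0, -6.7]
width: 0.0159
```

```bash
python3 -m pendant '[[0,0,1.2,0,0,0,0.8],[0,0,3,0,0,0,0.8],[0,0,4.8,0,0,0,0.8],[0,0,6.6,0,0,0,0.8],[0,0,7.6,0,0,0,0.8]]' && python3 -m pendant '[[0,0,0.3,0,0,0,0.8],[0,0,0.4,0,0,0,0.8],[0,0,0.4,0,0,0,0.8],[0,0,0.4,0,0,0,0.8],[0,0,0.4,0,0,0,0.8]]' && python3 -m pendant '[[0,0,0,0,0,0,0.8],[0,0,0,0,0,0,0.8],[0,0,0,0,0,0,0.8],[0,0,0,0,0,0,0.8]]'
python3 - <<'E'
from m import *
o=monitor.get_obs();print({k:np.round(o[k],3) for k in('ft_torque','force','joint_vel','ee_pos','width')})
a=snap('top','t4');b=snap('side','s4')
z=lambda c:cv2.resize(c,(400,500),interpolation=cv2.INTER_CUBIC)
cv2.imwrite('pics/z4.png',np.hstack([z(a['img'][115:215,270:350]),z(b['img'][60:210,185:305])])[...,::-1])
E
```

```text
time: 9.22
ee_pos: [0.6068, -0.0927, 0.2009]
eef_rot: [179.9, -0.0, 64.4]
force: [-0.1, 0.2, -7.0]
width: 0.0154
time: 9.85
ee_pos: [0.6062, -0.0927, 0.2027]
eef_rot: [-180.0, 0.0, 64.4]
force: [0.2, 1.2, -5.3]
width: 0.0158
time: 10.35
ee_pos: [0.6063, -0.0927, 0.2031]
eef_rot: [180.0, -0.0, 64.4]
force: [-0.5, -0.7, -6.0]
width: 0.0157
{'ft_torque': array([-0.004, -0.104,  0.05 ]), 'force': array([-0.534, -0.674, -6.019]), 'joint_vel': array([-0.014,  0.068,  0.026, -0.082,  0.026,  0.086,  0.035]), 'ee_pos': array([ 0.606, -0.093,  0.203]), 'width': np.float64(0.016)}
```

View pics/z4.png

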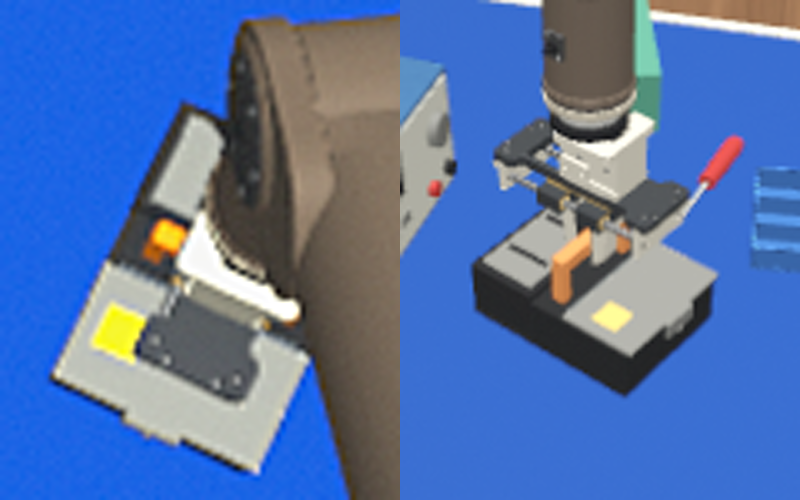

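View pics/s4.png

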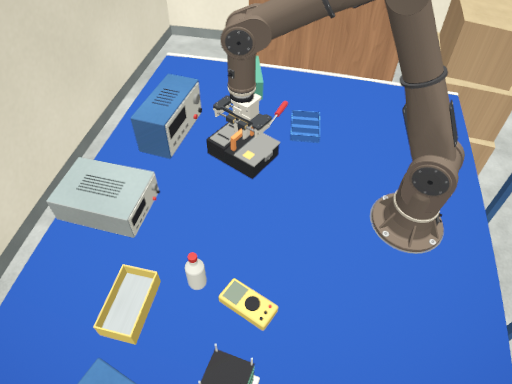

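Run:
```python
from h import *
a=dict(np.load('t4.npz'));b=dict(np.load('s4.npz'))
y=np.radians(-25.5);R=np.array([[np.cos(y),-np.sin(y)],[np.sin(y),np.cos(y)]])
Q=np.array([[*(np.array([.6055,-.0915])+R@(np.array([x,yy])/1e3)),.1+z/1e3] for x,yy,z in ((102,75,68),(-108,75,67),(-108,-75,67),(-102,75,0))])
print('side pred',((proj(b,Q)-[185,60]+.4)*3.333+[400,0]).round(),'top pred',((proj(a,Q)-[270,115]+.4)*5).round())
f=lambda x,y:(270+x/5-.4,115+y/5-.4); g=lambda x,y:(185+(x-400)/3.333-.4,60+y/3.333-.4)
for n,p,q in (('bay+y?',(185,103),(474,262)),('lid+y',(52,376),(630,355)),('lid-y',(258,472),(718,273))): print(n,tri(a,f(*p),b,g(*q)))
# bystanders: change between first and last side/top pictures
for n,s0,s1 in (('side','s0','s4'),('top','t0','t4')):
    A,B=(cv2.GaussianBlur(np.load(k+'.npz')['img'],(3,3),0) for k in (s0,s1))
    m=(cv2.absdiff(A,B).max(2)>50).astype(np.uint8); k,l,st,c=cv2.connectedComponentsWithStats(m)
    print(n,[tuple(map(int,s)) for s in st[1:] if s[4]>8])
```

```text
side pred [[471. 264.]
 [632. 355.]
 [721. 273.]
 [626. 399.]] top pred [[179.  98.]
 [ 48. 375.]
 [254. 473.]
 [ 45. 381.]]
bay+y? (array([ 0.72691454, -0.07151002,  0.16777824]), np.float64(0.0013081442755617928))
lid+y (array([0.5416939 , 0.01977021, 0.16351904]), np.float64(0.0025061528656682803))
lid-y (array([ 0.47801791, -0.11565709,  0.16407832]), np.float64(0.0027430983632558987))
side [(206, 0, 158, 198, 8870), (363, 0, 23, 24, 428), (388, 0, 49, 147, 3920), (438, 0, 44, 199, 3827), (352, 23, 33, 49, 899), (433, 68, 9, 6, 36), (397, 148, 27, 40, 389), (425, 149, 8, 5, 22), (430, 168, 15, 17, 137), (430, 187, 18, 10, 118)]
top [(278, 115, 161, 257, 18543), (460, 271, 52, 49, 1576), (293, 332, 10, 8, 27), (284, 341, 12, 6, 53), (274, 345, 13, 12, 92), (413, 344, 99, 40, 1369), (259, 347, 7, 22, 62), (284, 346, 20, 25, 251), (261, 363, 11, 21, 132), (349, 373, 57, 11, 319), (279, 374, 3, 10, 17)]
```

The case sits about 10 cm up and level, and the lid is shut. The changes between pictures are limited to the arm and the case. Handing in.

```bash
python3 -c "
from workcell import ticket,monitor
print(ticket.sign_off()); o=monitor.get_obs(); print(o['time'],o['ee_pos'],o['width'])"
```

```text
the job is handed in; nothing more can be done
None
the job is handed in; nothing more can be done
```

I shut the lid and lifted the case about 10 cm by its orange handle. I handed it in at about 10.5 s, still gripped at 40 N, level and still; no verdict is reported.

- **Lid:** Pressing with the closed fingertips, the force rose to 8.6 N and dropped to 1.2 N as the catch gave. It then reached 12 N with the fingertips at 66.6 mm, against 67 mm for a shut lid. The pictures taken before and after the lift show it flat.
- **Lift:** The tool rose from 0.103 to 0.203 m. The load is about 6 N, the fingers are 15.7 mm apart on the 16 mm bar, and the joint speeds are near zero.
- **Level:** The two lid corners measured 163.5 and 164.1 mm high. The one bay corner in view measured 167.8 mm against 168 mm expected.
- **Disagreement:** The lid corners read 3 to 4 mm below the expected 167 mm. They read 4 to 5 mm low on the bench too, so I put this down to camera bias rather than tilt.
- **Bystanders:** Comparing the first and last pictures from both cameras showed changes only in the regions of the arm and case. Parts of the scene hidden by the arm could not be compared.

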